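# Load a horn blank into an inspection slide and hold it at the click stop

### The job

Lay the broad horn blank flat in the nest of the blue shuttle and let go of it. Then take the shuttle by its red knob and slide it along the rail towards the lens gate until you feel its ball click into the notch, with the blank under the lens; do not run on past the notch. Finish still gripping the knob, holding the shuttle still at the notch; leave the slim horn blank, the eraser and the glue bottle where they are.

Things in the scene. Friction and masses are not known exactly. Their poses are not given: they have to be found in the camera images.
- horn_broad_center (a point): centre (half-way up) of the broad horn blank, a loose dark brown mottled piece 51 x 31 x 10 mm, about 20 g; x along its 51 mm length, y along its 31 mm width (grasp across the width, sides parallel along the middle), z up. It starts flat on the table with its underside at z = 0
- nest (a point): centre of the nest floor on the blue shuttle, 38 mm above the table. z up, y along the rail towards the gate (sliding direction), x across. Pocket 59 mm along y by 38 mm along x inside white lips 5 mm high; the blank lies with its length along y. The long sides have lips only at the corners: their middle 43 mm is open for fingers down to floor level (plate: 32 mm each side of centre)
- knob_mid (a point): the round red knob on the shuttle: point on its axis 26 mm above the shuttle plate (64 mm above the table). 20 mm in diameter, it rises 44 mm above the plate, on a flange 30 mm across and 4 mm high. It stands on the centre line 125 mm behind the nest centre. Axes as nest: y is the sliding direction
- shuttle (a joint): travel of the shuttle along the rail in m: 0 at the far end from the gate, grows towards and through the gate, 0.21 at the end stop. Friction about 1.5 N. It starts between 0 and 0.025
- gate_ring (a point): centre of the black lens ring of the grey gate straddling the rail; ring 70 mm across, top 91 mm, underside 79 mm above the table; posts 94 mm apart; y the sliding direction. The notch is where the nest centre comes under the ring centre, but only to within 5 mm along the rail: the exact place is found by feel or from the ball
- detent_ball (a joint): drop of the spring ball under the shuttle in m: about 0.0005 while it rides on the flat strip, about 0.0035 when it has clicked fully into the notch (11 mm wide). Just before the notch it draws the shuttle forward with up to about 6 N; once in, the shuttle gives only about 1 mm, and about 9 N along the rail at the knob drive it out again, either way
- horn_slim_center (a point): centre of the slim horn blank, loose, 59 x 23 x 11 mm, dark brown; leave alone
- eraser_center (a point): centre of a blue and white eraser, loose, 21 x 42 x 12 mm; leave alone
- glue_bottle: white glue bottle with red cap, loose, 37 x 53 x 143 mm, origin at its underside; leave alone
- knob: the same red knob, origin at the centre of its foot on the shuttle plate, 26 mm below knob_mid
Not all that is in view belongs to the job. What is shaped like the part that bears gate_ring but green is not meant.

How it is judged:
By the outcome, as a careful person would: the job done as asked, in the order asked, and still so for the second after the job is handed in, while the arm keeps its last pose, push and grip.
It also fails if it takes over 66 s, if anything falls off the work surface, if the arm or the gripper's body presses on something with over 40 N, if the wrist force passes 120 N, or if a joint passes its speed limit or range.

### The arm

A 6-joint arm with a two-finger parallel gripper is mounted at the origin on a cart in front of the work surface, level with it; the furniture and walls round the work are solid. World frame = base frame: x ahead of the robot, y to its left, z up, the work surface at z = 0. Lengths are in m, angles in degrees, forces in N, time in s.
With the tool pointing down it reaches from about 0.375 to 0.9 m from the base axis. Payload 3.1 kg.
Tool frame: the origin (TCP) lies at the very end of the fingers, on their centre line; the grasp point (between the pads) lies 19 mm behind it; z points along the fingers, y is the line along which they close (so a half turn about z gives the same grasp; the last joint's range is limited). The gripper opens to 87 mm and grips with 3 to 60 N. Pads are 19 mm wide; open, the fingers measure 117 mm over their backs; the gripper's body (75 mm by 190 mm) begins 51 mm behind the grasp point.
Start: joints at [54.632, 30.224, 82.088, -0, 67.689, -10.227], TCP at [0.265, 0.566, 0.223] pointing down, gripper open.
Joint ranges: [-176.69, 176.69], [-43.24, 126.21], [12.49, 139.97], [-82, 262], [0, 151.66], [-163.58, 163.58]. Speed limits (degrees/s): [159.86, 159.86, 180, 180, 180, 180].

### API

Orientations are given as a 3x3 rotation matrix whose columns are the frame's x, y, z axes.
In Python, from rig import bot gives the robot as it stands.
- The arm moves only by the tool move_arm, never from a script. Its argument "increments" is a list of rows, each an object with "xyz": the shift along the tool's x, y, z in mm, a list of three; "roll": the turn about the tool's z in rad; "grip": the opening in per cent of the stroke, from 0 (shut) to 100 (fully open). A call has 1 to 5 rows; each row shifts and turns the commanded pose from where the row before left it, along the tool's axes as they then stand; what a row does not reach is not made up. A row lasts 1/12 s, in which the tool goes at most 41.7 mm and 7.16 degrees, less where a joint would pass 70% of its speed; a pose out of reach is approached as far as the arm can. A call is refused whole if a number of a shift passes 41.7 or a number of a turn 0.125, either way. A call with a gripper value outside its range is refused whole. The fingers move at their own pace and stop on an object; the grip force is fixed at half the most. Time passes only in rows, so rows that do not move let the fingers close. It gives the time, the measured TCP pose, the force, the opening and the grip force at its end, in the units of the state.
- bot.read_state(): the state, without advancing time (a new reading comes with each control period).
- bot.capture(name): name is "scene" or "top" or "wrist"; returns (picture, depth): 400x640x3 uint8, red, green, blue; 400x640 float32, m along the optical axis (not along the pixel's ray), 0 where there is no reading.
- bot.camera_model(name): a dict with "intrinsics" (3x3 intrinsics, pixels), "rvec" (rotation vector, rad) and "tvec" (3), from world to camera coordinates, as OpenCV has them; the wrist camera has in their place "tool_from_camera" (4x4, takes a point from camera to tool coordinates, whose origin is the TCP and whose axes are the flange's). Camera axes: x right, y down, z forward; pixel columns grow to the right and rows downward; lengths in m; the calibration is good to about 2 mm. The wrist camera is an equidistant fisheye: a pixel r from the principal point sees the ray r / f radians off the axis. A picture is of the moment at which its call begins: read the wrist's pose just before it. camera_model takes no time and is no camera call.
- bot.hand_in(): hands the job in; it is judged then, once.
Trained networks look in the newest picture that a camera, given by its name, has taken for a name from the list of things; names that differ only in an ending like _2 or _b are one class to them, and where a whole thing is asked for, a point or a joint stands for the part that bears it (a point fixed in the world has none). Each returns a list of dicts, best first, with "conf" (0 to 1); they miss things now and then, are a little off and sometimes report something else, mostly with a low value. They report only what shows in the picture. A call takes as long as a camera call. They do not tell look-alikes from the thing itself.
- bot.spot_in(label, camera): "at" ([x, y, z] in m, in the coordinates of the camera as it stood for that picture, good to about 4 mm: the middle of the surface that is visible of it).
- bot.trace(label, camera): "mask" (400x640 bool, what is visible of it).
The state is a dict: "time_s": time; "joint_positions": joint angles; "qvel": joint speeds; "tau": joint torques, N m; "position": TCP position; "tcp_rot": TCP orientation; "force": force on the tool from outside, world axes, zero at the start; "moment": the same for the moment, N m; "opening": opening from 0.0 (shut) to 1.0 (fully open); "grasp_force": force on a finger pad.
Only numpy, scipy, OpenCV 4.12 (cv2) and the standard library are available. Lean on these libraries where they do the work, as an engineer would, in place of code of your own. Each camera call takes 0.05 s, during which the arm holds its last target. There are 200 camera calls.

## Working session

There is one attempt and no reset: what is moved stays moved. The work goes in short steps, Python scripts to look and compute and a tool call to move; the robot and the scene stay as the last step left them, time stands still between calls to the robot, and variables do not carry over. Pictures are saved under pics/ and viewed, at most 10 in all, crops included, and the job is handed in when it is done.

Besides the shell and the picture viewer there is one more tool, called after ">>>" as name(argument=value, ...) on one line, values as JSON. move_arm: Moves the arm, as the interface text tells. Its arguments: {"type":"object","properties":{"increments":{"type":"array"}},"required":["increments"]}

```bash
mkdir -p pics
cat > h.py <<'E'
import numpy as np, cv2
from rig import bot
def w(cam,p):
    m=bot.camera_model(cam); R=cv2.Rodrigues(np.array(m["rvec"],float))[0]
    return R.T@(np.asarray(p,float).ravel()-np.array(m["tvec"],float).ravel())
def cloud(cam,d):
    m=bot.camera_model(cam);K=np.array(m["intrinsics"]);v,u=np.mgrid[:400,:640]
    P=np.stack([(u-K[0,2])/K[0,0]*d,(v-K[1,2])/K[1,1]*d,d],-1).reshape(-1,3)
    R=cv2.Rodrigues(np.array(m["rvec"],float))[0]
    return ((P-np.array(m["tvec"],float).ravel())@R).reshape(400,640,3)
E
python3 - <<'E'
from h import *
ims=[]
for c in("top","scene"):
    im,d=bot.capture(c); ims.append(im); np.savez(f"{c}.npz",im=im,d=d)
    X=cloud(c,d)
    for l in("horn_broad_center","horn_slim_center","nest","knob","gate_ring","eraser_center","glue_bottle"):
        for r in bot.spot_in(l,c)[:3]: print(c,l,round(r["conf"],2),w(c,r["at"]).round(3))
        if l in("horn_broad_center","knob","nest"):
          for r in bot.trace(l,c)[:2]:
            m=r["mask"]&(d>0)
            if m.sum()<10: continue
            p=X[m]; (cx,s,a)=cv2.minAreaRect(p[:,:2].astype(np.float32)*1000)
            print("   mask",round(r["conf"],2),m.sum(),np.median(p,0).round(3),np.round(cx,1),np.round(s,1),round(a,1))
s=bot.read_state();print(s)
for i,c in enumerate(("top","scene")): cv2.imwrite(f"pics/{c}.png",ims[i][...,::-1])
E
```

```text
top horn_broad_center 0.65 [ 0.404 -0.215  0.012]
top horn_broad_center 0.5 [ 0.567 -0.19   0.063]
   mask 0.4 119 [ 0.403 -0.219  0.009] [ 405.8 -220.1] [49.8 32.8] 32.8
top nest 0.86 [ 0.573 -0.121  0.04 ]
   mask 0.93 1003 [ 0.569 -0.122  0.038] [ 571.7 -121.8] [182.9  64.9] 85.8
top knob 0.37 [ 0.566 -0.187  0.066]
top gate_ring 0.92 [0.788 0.045 0.085]
top gate_ring 0.86 [0.45  0.296 0.084]
top gate_ring 0.85 [ 0.822 -0.212  0.084]
top eraser_center 0.64 [ 0.396 -0.035  0.012]
top eraser_center 0.18 [ 0.571 -0.12   0.038]
top glue_bottle 0.57 [0.557 0.347 0.09 ]
top glue_bottle 0.57 [ 0.406 -0.215  0.012]
scene horn_broad_center 0.69 [ 0.396 -0.221  0.015]
   mask 0.7 246 [ 0.399 -0.22   0.01 ] [ 404.9 -217.4] [49.3 28.2] 26.6
   mask 0.28 514 [0.557 0.341 0.06 ] [591.5 394. ] [148.8  41.8] 55.2
scene horn_slim_center 0.45 [0.418 0.166 0.006]
scene nest 0.59 [ 0.562 -0.137  0.04 ]
   mask 0.68 2019 [ 0.559 -0.132  0.038] [593.7 -97.8] [236.7 110.5] 86.2
scene knob 0.6 [ 0.559 -0.195  0.062]
   mask 0.6 241 [ 0.561 -0.195  0.058] [ 608.5 -155.7] [140.7  28. ] 38.5
scene gate_ring
[... 244 characters left out ...]
,  3.66254390e-04,
        6.76895113e+01, -1.02273442e+01]), 'qvel': array([-0.03829593, -0.04756046,  0.02128785,  0.03276254, -0.02187392,
        0.01272685]), 'tau': array([ 6.84745064e-04, -4.40033448e+01, -1.76984453e+01,  6.35155966e-02,
        5.03280305e-02, -1.77407895e-05]), 'position': array([0.26550176, 0.56578376, 0.22256108]), 'tcp_rot': array([[-9.05255984e-01,  4.24866572e-01,  2.57379895e-06],
       [ 4.24866572e-01,  9.05255984e-01,  1.38423429e-05],
       [ 3.55120188e-06,  1.36243849e-05, -1.00000000e+00]]), 'force': array([ 0.152328  , -0.48617299,  0.22123213]), 'moment': array([0.01511447, 0.02699131, 0.00304859]), 'grasp_force': 0.0, 'opening': 0.998471426706565}
```

View pics/top.png

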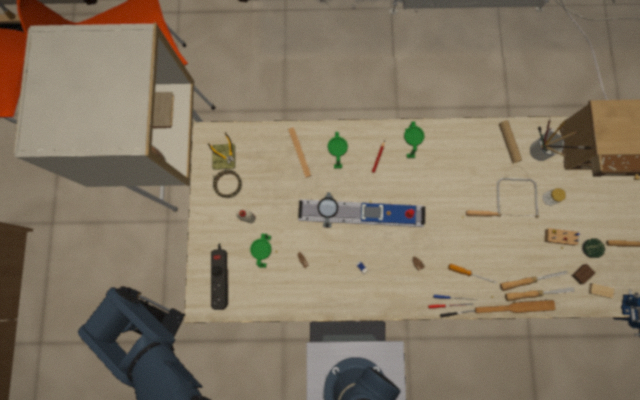

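View pics/scene.png

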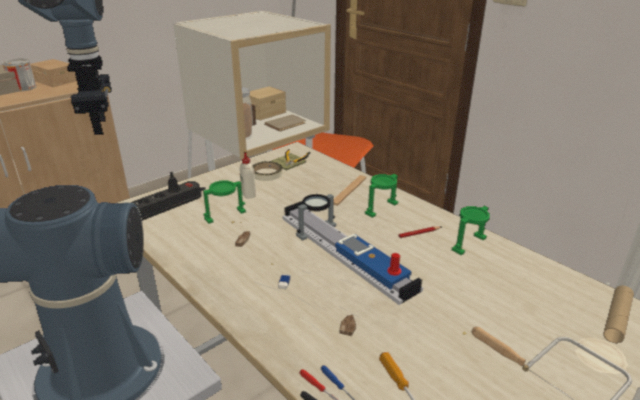

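The top view shows the broad blank at about (418,263), and the slim one at (303,260). The shuttle nest is at (373,212), the knob at (410,214) and the grey gate at (328,208). The three green gates are decoys. The scene view agrees, so I'm moving over the broad blank.

>>> move_arm(increments=[{"xyz": [-29.6,-26.5,0],"roll": 0,"grip": 100},{"xyz": [-29.6,-26.5,0],"roll": 0,"grip": 100},{"xyz": [-29.6,-26.5,0],"roll": 0,"grip": 100},{"xyz": [-29.6,-26.5,0],"roll": 0,"grip": 100},{"xyz": [-29.6,-26.5,0],"roll": 0,"grip": 100}])

```text
time_s: 1.52
position: [0.3435, 0.3815, 0.2227]
tcp_rot: [[-0.906, 0.424, 0.0], [0.424, 0.906, 0.0], [-0.0, 0.0, -1.0]]
force: [1.1, 0.3, 0.5]
opening: 1.0
grasp_force: 0.0
```

>>> move_arm(increments=[{"xyz": [-29.6,-26.5,0],"roll": 0,"grip": 100},{"xyz": [-29.6,-26.5,0],"roll": 0,"grip": 100},{"xyz": [-29.6,-26.5,0],"roll": 0,"grip": 100},{"xyz": [-29.6,-26.5,0],"roll": 0,"grip": 100},{"xyz": [-29.6,-26.5,0],"roll": 0,"grip": 100}])

```text
time_s: 1.93
position: [0.4214, 0.1984, 0.2229]
tcp_rot: [[-0.905, 0.425, 0.001], [0.425, 0.905, 0.0], [-0.001, 0.001, -1.0]]
force: [0.7, 0.7, 0.7]
opening: 1.005
grasp_force: 0.0
```

>>> move_arm(increments=[{"xyz": [-16.5,-37.5,0],"roll": 0,"grip": 100},{"xyz": [-16.5,-37.5,0],"roll": 0,"grip": 100},{"xyz": [-16.5,-37.5,0],"roll": 0,"grip": 100},{"xyz": [-16.5,-37.5,0],"roll": 0,"grip": 100},{"xyz": [-16.5,-37.5,0],"roll": 0,"grip": 100}])

```text
time_s: 2.35
position: [0.4157, -0.0066, 0.2229]
tcp_rot: [[-0.905, 0.425, 0.001], [0.425, 0.905, -0.0], [-0.001, 0.0, -1.0]]
force: [1.8, 0.6, 0.3]
opening: 1.0
grasp_force: 0.0
```

>>> move_arm(increments=[{"xyz": [-16.5,-37.5,0],"roll": 0,"grip": 100},{"xyz": [-16.5,-37.5,0],"roll": 0,"grip": 100},{"xyz": [-16.5,-37.5,0],"roll": 0,"grip": 100},{"xyz": [-16.5,-37.5,0],"roll": 0,"grip": 100},{"xyz": [-16.5,-37.5,0],"roll": 0,"grip": 100}])

```text
time_s: 2.77
position: [0.4105, -0.2116, 0.2229]
tcp_rot: [[-0.905, 0.425, 0.001], [0.425, 0.905, -0.0], [-0.001, -0.0, -1.0]]
force: [1.8, -1.1, -0.4]
opening: 0.998
grasp_force: 0.0
```

>>> move_arm(increments=[{"xyz": [0,0,0],"roll": 0.121,"grip": 100},{"xyz": [0,0,0],"roll": 0.121,"grip": 100},{"xyz": [0,0,0],"roll": 0.121,"grip": 100},{"xyz": [0,0,0],"roll": 0.121,"grip": 100},{"xyz": [0,0,0],"roll": 0.121,"grip": 100}])

```text
time_s: 3.18
position: [0.4109, -0.2098, 0.2226]
tcp_rot: [[-0.497, 0.868, 0.0], [0.868, 0.497, -0.0], [-0.0, 0.0, -1.0]]
force: [-0.1, -0.8, 1.2]
opening: 1.003
grasp_force: 0.0
```

>>> move_arm(increments=[{"xyz": [0,0,0],"roll": 0.121,"grip": 100},{"xyz": [0,0,0],"roll": 0.121,"grip": 100},{"xyz": [0,0,0],"roll": 0.121,"grip": 100},{"xyz": [0,0,0],"roll": 0.121,"grip": 100},{"xyz": [0,0,0],"roll": 0.121,"grip": 100}])

```text
time_s: 3.6
position: [0.411, -0.2095, 0.2227]
tcp_rot: [[0.084, 0.996, 0.0], [0.996, -0.084, -0.0], [-0.0, 0.0, -1.0]]
force: [0.4, -0.2, -0.7]
opening: 0.997
grasp_force: 0.0
```

>>> move_arm(increments=[{"xyz": [0,0,0],"roll": 0.121,"grip": 100},{"xyz": [0,0,0],"roll": 0.121,"grip": 100},{"xyz": [0,0,0],"roll": 0.121,"grip": 100},{"xyz": [0,0,0],"roll": 0.121,"grip": 100},{"xyz": [0,0,0],"roll": 0.121,"grip": 100}])

```text
time_s: 4.02
position: [0.411, -0.2095, 0.2227]
tcp_rot: [[0.636, 0.772, 0.0], [0.772, -0.636, -0.0], [-0.0, 0.0, -1.0]]
force: [0.2, 0.3, 0.5]
opening: 1.002
grasp_force: 0.0
```

>>> move_arm(increments=[{"xyz": [0,0,0],"roll": 0.121,"grip": 100},{"xyz": [0,0,0],"roll": 0.121,"grip": 100},{"xyz": [0,0,0],"roll": 0.121,"grip": 100},{"xyz": [0,0,0],"roll": 0,"grip": 100}])

```text
time_s: 4.35
position: [0.411, -0.2095, 0.2227]
tcp_rot: [[0.866, 0.499, 0.0], [0.499, -0.866, -0.0], [0.0, 0.0, -1.0]]
force: [0.5, -0.3, -0.6]
opening: 1.001
grasp_force: 0.0
```

```bash
cat >> h.py <<'E'
def wrist(grab=True):
    s=bot.read_state(); im,d=bot.capture("wrist"); m=bot.camera_model("wrist")
    K=np.array(m["intrinsics"]);T=np.array(m["tool_from_camera"])
    v,u=np.mgrid[:400,:640]; a=(u-K[0,2])/K[0,0]; b=(v-K[1,2])/K[1,1]; r=np.hypot(a,b)+1e-9
    P=np.stack([np.tan(r)*a/r*d,np.tan(r)*b/r*d,d],-1)
    R=np.array(s["tcp_rot"]);
    f=lambda P:(P@T[:3,:3].T+T[:3,3])@R.T+s["position"]
    return s,im,d,f(P),f
def rect(p):
    c,s,a=cv2.minAreaRect(p[:,:2].astype(np.float32)*1000)
    if s[0]<s[1]: s=s[::-1];a+=90
    return np.round(c,1),np.round(s,1),round(a,1)
E
python3 - <<'E'
from h import *
s,im,d,X,f=wrist(); print(bot.camera_model("wrist")["tool_from_camera"])
for l in("horn_broad_center","nest","knob","gate_ring"):
    for r in bot.spot_in(l,"wrist")[:3]: print(l,round(r["conf"],2),f(np.array(r["at"])).round(4))
    for r in bot.trace(l,"wrist")[:2]:
        m=r["mask"]&(d>0)
        if m.sum()<10: continue
        p=X[m]; print("  mask",round(r["conf"],2),m.sum(),np.median(p,0).round(4),rect(p),np.percentile(p[:,2],[5,50,95]).round(4))
        v,u=np.nonzero(m);print("   px",u.mean(),v.mean())
np.savez("w1.npz",im=im,d=d,X=X)
cv2.imwrite("pics/w1.png",im[...,::-1])
E
```

```text
[[-1.02782893e-03 -9.54958909e-01 -2.96736289e-01  8.16008158e-02]
 [ 9.99999388e-01 -8.59753534e-04 -6.96911727e-04 -3.67934473e-04]
 [ 4.10401989e-04 -2.96736824e-01  9.54959208e-01 -1.62311646e-01]
 [ 0.00000000e+00  0.00000000e+00  0.00000000e+00  1.00000000e+00]]
horn_broad_center 0.87 [ 0.4004 -0.215   0.0107]
  mask 0.79 753 [ 0.4028 -0.2175  0.0101] (array([ 404.2, -218. ]), array([53.7, 29.1]), 32.1) [0.0061 0.0101 0.0116]
   px 314.82868525896413 179.32005312084993
nest 0.57 [ 0.5603 -0.1469  0.0354]
  mask 0.95 6425 [ 0.5609 -0.1467  0.0383] (array([ 576.9, -122.8]), array([185.9,  77.4]), 86.0) [0.0365 0.0383 0.072 ]
   px 329.4071595330739 31.86474708171206
knob 0.56 [ 0.5662 -0.1909  0.0758]
gate_ring 0.65 [0.4218 0.2997 0.086 ]
  mask 0.67 846 [0.4182 0.3013 0.083 ] (array([414.2, 342.7]), array([168.3,  49.4]), 99.6) [0.0088 0.083  0.0914]
   px 16.54964539007092 17.03309692671395
  mask 0.65 577 [ 0.5615 -0.19    0.0752] (array([ 563.6, -190.8]), array([27.2, 22.2]), 77.4) [0.0421 0.0752 0.083 ]
   px 370.3622183708839 49.11091854419411
```

View pics/w1.png

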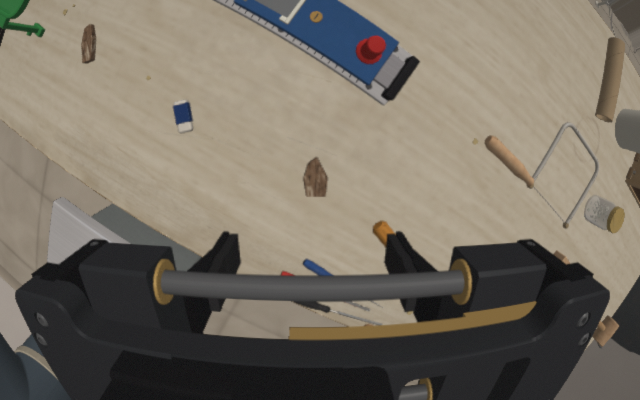

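The wrist view shows the broad blank at (315,178), pointed towards tool +x. It lies about 10 mm behind the TCP along x. Next I go lower and check from near.

>>> move_arm(increments=[{"xyz": [-3.5,1.3,35],"roll": 0,"grip": 100},{"xyz": [-3.4,1.3,35],"roll": 0,"grip": 100},{"xyz": [-3.4,1.3,35],"roll": 0,"grip": 100},{"xyz": [0,0,15],"roll": 0,"grip": 100},{"xyz": [0,0,0],"roll": 0,"grip": 100}])

```text
time_s: 5.22
position: [0.4019, -0.2165, 0.0995]
tcp_rot: [[0.865, 0.501, -0.006], [0.501, -0.865, 0.005], [-0.002, -0.007, -1.0]]
force: [0.2, -0.3, 0.7]
opening: 0.999
grasp_force: 0.0
```

Run:
```python
from h import *
s,im,d,X,f=wrist(); print(s["position"],s["tcp_rot"].round(3).tolist())
for r in bot.trace("horn_broad_center","wrist")[:2]:
    m=r["mask"]&(d>0); p=X[m]; p=p[p[:,2]>0.007]
    print(r["conf"],m.sum(),rect(p),np.percentile(p[:,2],[5,50,95]))
    q=(p-s["position"])@s["tcp_rot"]*1000   # tool coords
    print("tool range x",np.percentile(q[:,0],[1,99]),"y",np.percentile(q[:,1],[1,99]))
    for x in np.arange(np.floor(q[:,0].min()/5)*5,q[:,0].max(),5):
        k=q[(q[:,0]>=x)&(q[:,0]<x+5),1]
        if len(k)>4: print(x+2.5,k.min().round(1),k.max().round(1),((k.min()+k.max())/2).round(1))
cv2.imwrite("pics/w2.png",im[:260,120:520,::-1])
```

```text
[ 0.40191959 -0.21650789  0.09953432] [[0.865, 0.501, -0.006], [0.501, -0.865, 0.005], [-0.002, -0.007, -1.0]]
0.88 1513 (array([ 405.2, -216. ]), array([50.4, 29.1]), 34.7) [0.00898156 0.01012704 0.0111679 ]
tool range x [-21.02131971  25.83916203] y [-11.11584638  15.83544301]
-22.5 -6.8 13.4 3.3
-17.5 -10.3 15.2 2.4
-12.5 -11.1 15.9 2.4
-7.5 -11.0 16.7 2.8
-2.5 -11.8 16.6 2.4
2.5 -12.6 16.5 2.0
7.5 -11.7 15.6 2.0
12.5 -9.9 13.0 1.5
17.5 -8.2 10.3 1.1
22.5 -6.5 8.7 1.1
27.5 -1.4 6.1 2.3
```

View pics/w2.png

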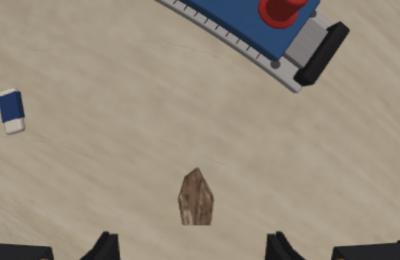

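The near view shows the blank at crop (196,197), about 2 mm off in each axis and turned about 2°. Descend and grasp.

>>> move_arm(increments=[{"xyz": [2.5,2,30],"roll": -0.035,"grip": 100},{"xyz": [0,0,30],"roll": 0,"grip": 100},{"xyz": [0,0,20],"roll": 0,"grip": 100},{"xyz": [0,0,12],"roll": 0,"grip": 100},{"xyz": [0,0,5],"roll": 0,"grip": 100}])

```text
time_s: 5.73
position: [0.4079, -0.219, 0.0054]
tcp_rot: [[0.847, 0.531, 0.001], [0.531, -0.847, -0.001], [0.0, 0.001, -1.0]]
force: [0.5, 0.2, 0.0]
opening: 1.0
grasp_force: 0.0
```

>>> move_arm(increments=[{"xyz": [0,0,0],"roll": 0,"grip": 60},{"xyz": [0,0,0],"roll": 0,"grip": 40},{"xyz": [0,0,0],"roll": 0,"grip": 15},{"xyz": [0,0,0],"roll": 0,"grip": 15},{"xyz": [0,0,0],"roll": 0,"grip": 15}])

```text
time_s: 6.15
position: [0.4076, -0.2189, 0.0065]
tcp_rot: [[0.847, 0.531, 0.001], [0.531, -0.847, -0.001], [0.001, 0.002, -1.0]]
force: [-0.1, 0.5, 0.0]
opening: 0.708
grasp_force: 0.0
```

>>> move_arm(increments=[{"xyz": [0,0,0],"roll": 0,"grip": 15},{"xyz": [0,0,0],"roll": 0,"grip": 15},{"xyz": [0,0,0],"roll": 0,"grip": 15},{"xyz": [0,0,0],"roll": 0,"grip": 15},{"xyz": [0,0,0],"roll": 0,"grip": 15}])

```text
time_s: 6.57
position: [0.4071, -0.2184, 0.0056]
tcp_rot: [[0.847, 0.531, -0.0], [0.531, -0.847, 0.0], [-0.0, -0.0, -1.0]]
force: [-0.1, 1.4, 1.7]
opening: 0.331
grasp_force: 30.2
```

>>> move_arm(increments=[{"xyz": [0,0,-20],"roll": 0,"grip": 15},{"xyz": [0,0,-35],"roll": 0,"grip": 15},{"xyz": [0,0,-35],"roll": 0,"grip": 15},{"xyz": [0,0,-35],"roll": 0,"grip": 15},{"xyz": [0,0,-35],"roll": 0,"grip": 15}])

```text
time_s: 6.98
position: [0.4065, -0.218, 0.1669]
tcp_rot: [[0.847, 0.531, -0.001], [0.531, -0.847, 0.001], [-0.0, -0.001, -1.0]]
force: [0.6, -0.9, -1.2]
opening: 0.329
grasp_force: 30.0
```

>>> move_arm(increments=[{"xyz": [37.1,-6.8,0],"roll": 0,"grip": 15},{"xyz": [37.1,-6.8,0],"roll": 0,"grip": 15},{"xyz": [37.1,-6.8,0],"roll": 0,"grip": 15},{"xyz": [37.1,-6.8,0],"roll": 0,"grip": 15},{"xyz": [37.1,-6.8,0],"roll": 0,"grip": 15}])

```text
time_s: 7.4
position: [0.547, -0.0897, 0.1656]
tcp_rot: [[0.847, 0.531, -0.0], [0.531, -0.847, 0.0], [-0.0, -0.0, -1.0]]
force: [0.7, -0.8, 0.1]
opening: 0.329
grasp_force: 30.0
```

>>> move_arm(increments=[{"xyz": [37.1,-6.8,0],"roll": 0,"grip": 15},{"xyz": [0,0,0],"roll": -0.1175,"grip": 15},{"xyz": [0,0,0],"roll": -0.1175,"grip": 15},{"xyz": [0,0,0],"roll": -0.1175,"grip": 15},{"xyz": [0,0,0],"roll": -0.1175,"grip": 15}])

```text
time_s: 7.82
position: [0.5737, -0.065, 0.165]
tcp_rot: [[0.509, 0.861, -0.001], [0.861, -0.509, 0.0], [-0.0, -0.001, -1.0]]
force: [0.5, 0.8, 0.7]
opening: 0.328
grasp_force: 30.0
```

>>> move_arm(increments=[{"xyz": [0,0,0],"roll": -0.1175,"grip": 15},{"xyz": [0,0,0],"roll": -0.1175,"grip": 15},{"xyz": [0,0,0],"roll": -0.1175,"grip": 15},{"xyz": [0,0,0],"roll": -0.1175,"grip": 15},{"xyz": [0,0,0],"roll": 0,"grip": 15}])

```text
time_s: 8.23
position: [0.5735, -0.0655, 0.1651]
tcp_rot: [[0.069, 0.998, -0.001], [0.998, -0.069, 0.0], [0.0, -0.001, -1.0]]
force: [0.4, 0.2, 0.1]
opening: 0.326
grasp_force: 30.0
```

>>> move_arm(increments=[{"xyz": [0,0,0],"roll": 0,"grip": 15},{"xyz": [0,0,0],"roll": 0,"grip": 15},{"xyz": [0,0,0],"roll": 0,"grip": 15}])

```text
time_s: 8.48
position: [0.5739, -0.0656, 0.1654]
tcp_rot: [[0.073, 0.997, -0.0], [0.997, -0.073, 0.0], [0.0, -0.0, -1.0]]
force: [-0.1, 0.3, -0.5]
opening: 0.327
grasp_force: 30.0
```

Run:
```python
from h import *
s,im,d,X,f=wrist(); print(s["position"],s["tcp_rot"].round(3).tolist(),s["opening"],s["grasp_force"])
for l in("nest","knob","gate_ring","horn_broad_center"):
    for r in bot.spot_in(l,"wrist")[:2]: print(l,round(r["conf"],2),f(np.array(r["at"])).round(4))
    for r in bot.trace(l,"wrist")[:1]:
        m=r["mask"]&(d>0); p=X[m]
        print("  mask",round(r["conf"],2),m.sum(),np.median(p,0).round(4),rect(p),np.percentile(p[:,2],[5,50,95]).round(4))
np.savez("w3.npz",im=im,d=d,X=X,pos=s["position"],R=s["tcp_rot"])
cv2.imwrite("pics/w3.png",im[...,::-1])
```

```text
[ 0.57394628 -0.06564962  0.16544978] [[0.073, 0.997, -0.0], [0.997, -0.073, 0.0], [0.0, -0.0, -1.0]] 0.32694417899777334 29.99997489794623
nest 0.82 [ 0.5745 -0.0713  0.0369]
  mask 0.9 5545 [ 0.5733 -0.069   0.0383] (array([ 570. , -128.8]), array([201.3,  65.4]), 85.5) [0.0367 0.0383 0.0746]
knob 0.82 [ 0.5688 -0.1853  0.0758]
  mask 0.72 504 [ 0.5664 -0.1856  0.0762] (array([ 566.1, -207.1]), array([53.5, 26.2]), 88.5) [0.0434 0.0762 0.0825]
gate_ring 0.85 [0.7778 0.0436 0.0894]
gate_ring 0.62 [ 0.774  -0.207   0.0586]
  mask 0.84 4568 [0.7825 0.0457 0.0865] (array([1271.9,  101.4]), array([1082.9,   97. ]), 6.0) [0.0093 0.0865 0.0916]
horn_broad_center 0.83 [ 0.5741 -0.0618  0.1723]
horn_broad_center 0.64 [ 0.5761 -0.0719  0.0342]
  mask 0.67 2733 [ 0.5738 -0.0627  0.1699] (array([572. , -95.7]), array([127.7,  49.8]), 83.9) [0.1637 0.1699 0.171 ]
```

View pics/w3.png

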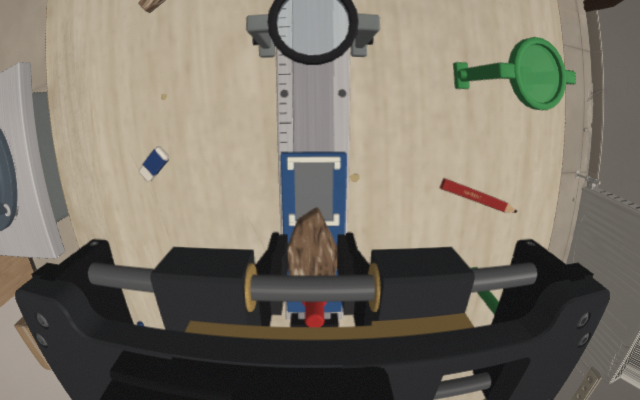

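The nest's white lips show at (315,160) at the gate end and (300,218)/(330,218) at the rear end. The grey gate ring is at (313,20), and the blank is held pointing along the rail. Now I measure the lips and the ring.

Run:
```python
from h import *
z=np.load("w3.npz");im=z["im"].astype(int);X=z["X"];pos=z["pos"];R=z["R"]
v,u=np.mgrid[:400,:640]
white=(im.min(-1)>185)&(u>270)&(u<360)&(v>145)&(v<232)&(abs(X[...,2]-.043)<.006)
p=X[white]; print("lips",white.sum(),rect(p),np.median(p[:,2]))
q=(p-pos)@R*1000; print("tool lips x",np.percentile(q[:,0],[0,1,50,99,100]).round(1),"y",np.percentile(q[:,1],[0,1,99,100]).round(1))
# edges of blue plate -> rail angle
blue=(im[...,2]-im[...,0]>50)&(u>270)&(u<360)&(v>145)&(v<232)&(abs(X[...,2]-.038)<.006)
q=(X[blue]-pos)@R*1000;print("blue",blue.sum(),rect(X[blue]))
L=[];
for x in np.arange(q[:,0].min()+3,q[:,0].max()-5,6):
    k=q[(q[:,0]>=x)&(q[:,0]<x+6),1]
    print("blue x",round(x+3,1),k.min().round(1),k.max().round(1),((k.min()+k.max())/2).round(1))
ring=(im.max(-1)<70)&(u>260)&(u<370)&(v<70)&(abs(X[...,2]-.089)<.006)
p=X[ring].astype(np.float32);print("ring",ring.sum(),cv2.minEnclosingCircle(p[:,:2]*1000),cv2.fitEllipse(cv2.convexHull(p[:,:2]*1000)),np.median(p[:,2]))
# held blank
b=(im[...,0]-im[...,2]>15)&(X[...,2]>.16)&(X[...,2]<.18)&(u>280)&(u<345)&(v>195)&(v<280)
q=(X[b]-pos)@R*1000;print("blank x",np.percentile(q[:,0],[0,1,99,100]).round(1),"y",np.percentile(q[:,1],[1,99]).round(1),"z",np.percentile(q[:,2],[5,50,95]).round(1))
for x in range(0,32,4):
    k=q[(q[:,0]>=x)&(q[:,0]<x+4),1]
    if len(k)>3:print(x+2,k.min().round(1),k.max().round(1))
```

```text
lips 287 (array([574.6, -66.4]), array([66.7, 47.8]), 85.6) 0.043159406337329315
tool lips x [-34.2 -34.   30.4  32.5  32.7] y [-23.1 -23.   24.2  24.7]
blue 1573 (array([574.6, -69.4]), array([80.1, 62.2]), 86.0)
blue x -37.7 -29.2 30.9 0.8
blue x -31.7 -28.9 31.6 1.4
blue x -25.7 -29.9 31.4 0.8
blue x -19.7 -29.6 31.3 0.8
blue x -13.7 -29.4 31.0 0.8
blue x -7.7 -29.2 31.9 1.3
blue x -1.7 -29.0 31.8 1.4
blue x 4.3 -29.9 31.6 0.9
blue x 10.3 -29.7 31.4 0.8
blue x 16.3 -29.5 31.3 0.9
blue x 22.3 -29.5 32.0 1.3
blue x 28.3 -30.3 32.0 0.9
blue x 34.3 -30.0 30.8 0.4
ring 1518 ((586.3788452148438, 75.4582290649414), 41.592803955078125) ((585.8099975585938, 78.37720489501953), (59.436641693115234, 81.57556915283203), 87.76465606689453) 0.09091624
blank x [-15.5 -14.8  24.1  25.2] y [-14.3  13.2] z [-5.5 -4.5 -1.9]
2 -14.8 13.6
6 -13.8 12.1
10 -12.4 10.1
14 -11.2 8.4
18 -9.6 6.8
22 -5.6 4.5
26 -0.0 2.8
```

>>> move_arm(increments=[{"xyz": [-0.2,1.2,30],"roll": 0,"grip": 15},{"xyz": [0,0,30],"roll": 0,"grip": 15},{"xyz": [0,0,30],"roll": 0,"grip": 15},{"xyz": [0,0,15],"roll": 0,"grip": 15},{"xyz": [0,0,0],"roll": 0,"grip": 15}])

```text
time_s: 9.35
position: [0.5725, -0.0652, 0.057]
tcp_rot: [[0.071, 0.997, -0.007], [0.997, -0.071, 0.002], [0.002, -0.008, -1.0]]
force: [-0.4, 0.4, -0.2]
opening: 0.326
grasp_force: 30.0
```

>>> move_arm(increments=[{"xyz": [0,0,7],"roll": 0,"grip": 15},{"xyz": [0,0,5],"roll": 0,"grip": 15},{"xyz": [0,0,3],"roll": 0,"grip": 15},{"xyz": [0,0,0.5],"roll": 0,"grip": 15},{"xyz": [0,0,0],"roll": 0,"grip": 15}])

```text
time_s: 9.77
position: [0.5757, -0.0661, 0.0457]
tcp_rot: [[0.071, 0.997, 0.001], [0.997, -0.071, -0.0], [-0.0, 0.001, -1.0]]
force: [0.6, -0.5, 1.5]
opening: 0.325
grasp_force: 30.0
```

Run:
```python
from h import *
s,im,d,X,f=wrist(); print(s["position"],s["opening"],s["grasp_force"],s["force"])
cv2.imwrite("pics/w4.png",cv2.resize(im[100:320,200:440,::-1],None,fx=2.5,fy=2.5))
```

```text
[ 0.57567942 -0.06606826  0.04566801] 0.3248926839177503 29.999840429081814 [ 0.56782721 -0.50803001  1.45429497]
```

View pics/w4.png

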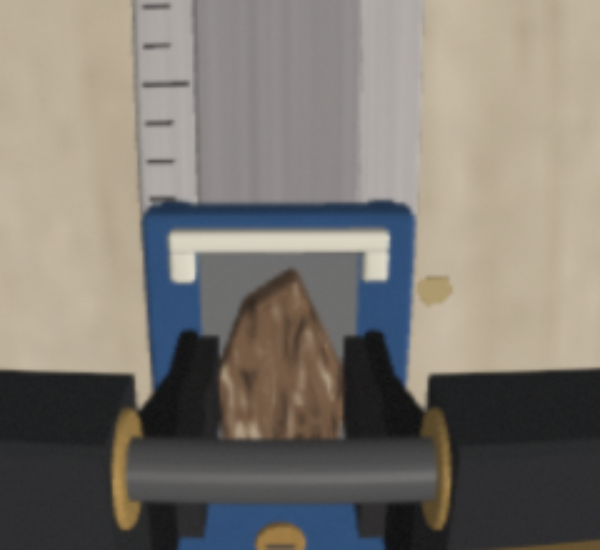

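The blank sits between the lips with its tip at crop (292,270) and the front lip at y≈240, centred across. I lower the last bit and watch the force.

>>> move_arm(increments=[{"xyz": [0,0,0.7],"roll": 0,"grip": 15},{"xyz": [0,0,0.7],"roll": 0,"grip": 15},{"xyz": [0,0,0],"roll": 0,"grip": 15},{"xyz": [0,0,0],"roll": 0,"grip": 15}])

```text
time_s: 10.15
position: [0.5753, -0.066, 0.0438]
tcp_rot: [[0.071, 0.997, 0.0], [0.997, -0.071, -0.0], [-0.0, 0.0, -1.0]]
force: [-0.1, 0.4, -0.8]
opening: 0.328
grasp_force: 30.0
```

>>> move_arm(increments=[{"xyz": [0,0,0.7],"roll": 0,"grip": 15},{"xyz": [0,0,0.5],"roll": 0,"grip": 15},{"xyz": [0,0,0],"roll": 0,"grip": 15},{"xyz": [0,0,0],"roll": 0,"grip": 15}])

```text
time_s: 10.48
position: [0.5754, -0.066, 0.0435]
tcp_rot: [[0.071, 0.997, 0.0], [0.997, -0.071, -0.0], [-0.0, 0.0, -1.0]]
force: [-0.8, 0.2, 6.5]
opening: 0.325
grasp_force: 30.0
```

Contact at 6.5 N. Release and lift.

>>> move_arm(increments=[{"xyz": [0,0,-0.5],"roll": 0,"grip": 36},{"xyz": [0,0,0],"roll": 0,"grip": 42},{"xyz": [0,0,0],"roll": 0,"grip": 50},{"xyz": [0,0,0],"roll": 0,"grip": 55},{"xyz": [0,0,0],"roll": 0,"grip": 55}])

```text
time_s: 10.9
position: [0.5752, -0.066, 0.0427]
tcp_rot: [[0.071, 0.997, -0.0], [0.997, -0.071, 0.0], [0.0, -0.0, -1.0]]
force: [0.4, 0.6, -0.1]
opening: 0.522
grasp_force: 0.0
```

>>> move_arm(increments=[{"xyz": [0,0,-10],"roll": 0,"grip": 55},{"xyz": [0,0,-30],"roll": 0,"grip": 60},{"xyz": [0,0,-40],"roll": 0,"grip": 70},{"xyz": [0,0,-20],"roll": 0,"grip": 80},{"xyz": [-35,0,0],"roll": 0,"grip": 80}])

```text
time_s: 11.32
position: [0.5758, -0.0972, 0.1487]
tcp_rot: [[0.065, 0.998, 0.009], [0.998, -0.065, -0.001], [0.0, 0.009, -1.0]]
force: [0.1, -1.0, -0.7]
opening: 0.739
grasp_force: 0.0
```

>>> move_arm(increments=[{"xyz": [-35,0,0],"roll": 0,"grip": 80},{"xyz": [0,0,0],"roll": 0,"grip": 80},{"xyz": [0,0,0],"roll": 0,"grip": 80},{"xyz": [0,0,0],"roll": 0,"grip": 80},{"xyz": [0,0,0],"roll": 0,"grip": 80}])

```text
time_s: 11.73
position: [0.5699, -0.1348, 0.1429]
tcp_rot: [[0.07, 0.998, -0.001], [0.998, -0.07, 0.001], [0.001, -0.001, -1.0]]
force: [0.6, 0.2, 0.6]
opening: 0.797
grasp_force: 0.0
```

Run:
```python
from h import *
s,im,d,X,f=wrist(); print(s["position"],s["tcp_rot"].round(3).tolist(),s["opening"])
np.savez("w5.npz",im=im,d=d,X=X,pos=s["position"],R=s["tcp_rot"])
for r in bot.spot_in("knob","wrist")[:2]: print(round(r["conf"],2),f(np.array(r["at"])).round(4))
i=im.astype(int);v,u=np.mgrid[:400,:640]
red=(i[...,0]-i[...,1:].max(-1)>70)&(u>270)&(u<370)&(v>180)&(X[...,2]>.078)&(X[...,2]<.088)
p=X[red];print("knob top",red.sum(),rect(p),np.median(p[:,2]))
vv,uu=np.nonzero(red);print(uu.min(),uu.max(),vv.min(),vv.max())
for r in bot.trace("horn_broad_center","wrist")[:2]:
    m=r["mask"]&(d>0);p=X[m];print("blank",r["conf"],rect(p),np.percentile(p[:,2],[5,50,95]).round(4))
w=(i.min(-1)>185)&(u>240)&(u<390)&(abs(X[...,2]-.043)<.004);p=X[w]
p=p[(abs(p[:,0]-.575)<.04)&(abs(p[:,1]+.066)<.045)];print("lips",len(p),rect(p))
ring=(i.max(-1)<70)&(v<200)&(abs(X[...,2]-.089)<.004)&(abs(X[...,0]-.586)<.06)&(abs(X[...,1]-.09)<.06);p=X[ring].astype(np.float32)
c=cv2.fitEllipse(cv2.convexHull(p[:,:2]*1000));print("ring",len(p),c)
cv2.imwrite("pics/w5.png",im[...,::-1])
```

```text
[ 0.56987472 -0.13476936  0.1428604 ] [[0.07, 0.998, -0.001], [0.998, -0.07, 0.001], [0.001, -0.001, -1.0]] 0.797439196384219
0.7 [ 0.5726 -0.1834  0.0584]
knob top 163 (array([ 567. , -185.6]), array([17.6,  7.5]), 171.6) 0.08156101844563235
303 324 265 275
blank 0.95 (array([574.3, -66.9]), array([50.1, 30.4]), 91.5) [0.0468 0.0482 0.0494]
lips 486 (array([575.2, -66.7]), array([67.7, 47.4]), 86.1)Traceback (most recent call last):
  File "<stdin>", line 14, in <module>
cv2.error: OpenCV(4.12.0) /io/opencv/modules/imgproc/src/shapedescr.cpp:356: error: (-215:Assertion failed) n >= 0 && (depth == CV_32F || depth == CV_32S) in function 'fitEllipseNoDirect'
```

The blank lies flat (top at z=48 mm) and centred in the nest. By geometry the knob is at (0.566,-0.191), which agrees with what I measured. Going to the knob now.

>>> move_arm(increments=[{"xyz": [-28.5,0.3,0],"roll": 0,"grip": 80},{"xyz": [-28.2,0.2,0],"roll": 0,"grip": 80},{"xyz": [0,0,15],"roll": 0,"grip": 80},{"xyz": [0,0,0],"roll": 0,"grip": 80},{"xyz": [0,0,0],"roll": 0,"grip": 80}])

```text
time_s: 12.3
position: [0.5658, -0.1913, 0.1271]
tcp_rot: [[0.071, 0.997, -0.003], [0.997, -0.071, 0.002], [0.002, -0.003, -1.0]]
force: [-0.5, -0.0, -0.1]
opening: 0.8
grasp_force: 0.0
```

Run:
```python
from h import *
s,im,d,X,f=wrist(); print(s["position"],s["tcp_rot"].round(3).tolist(),s["opening"])
i=im.astype(int);v,u=np.mgrid[:400,:640]
red=(i[...,0]-i[...,1:].max(-1)>70)&(u>270)&(u<370)&(v>150)&(X[...,2]>.03)&(X[...,2]<.088)
p=X[red];print("knob",red.sum(),rect(p),np.percentile(p[:,2],[5,95]))
if red.sum(): q=(p-s["position"])@s["tcp_rot"]*1000;print(np.percentile(q,[1,99],axis=0).round(1))
for r in bot.trace("gate_ring","wrist"):
    m=r["mask"]&(d>0);p=X[m];print("gate",round(r["conf"],2),m.sum(),np.median(p,0).round(3))
ring=(i.max(-1)<80)&(v<220)&(abs(X[...,2]-.089)<.006)&(abs(X[...,0]-.585)<.06)&(X[...,1]>.02)&(X[...,1]<.2);p=X[ring].astype(np.float32)
print(len(p))
if len(p)>20: print("ring",cv2.minEnclosingCircle(p[:,:2]*1000),rect(p),np.percentile(p,[1,99],axis=0).round(4))
cv2.imwrite("pics/w5.png",im[...,::-1])
```

```text
[ 0.56582066 -0.19127319  0.12708404] [[0.071, 0.997, -0.003], [0.997, -0.071, 0.002], [0.002, -0.003, -1.0]] 0.80040883197866
knob 1013 (array([ 566.2, -188.6]), array([28.1, 23.1]), 2.8) [0.04211417 0.08276273]
[[ -7.6 -12.4  43.8]
 [ 13.6  13.7  85.8]]
gate 0.71 4241 [ 0.813 -0.21   0.086]
0
```

View pics/w5.png

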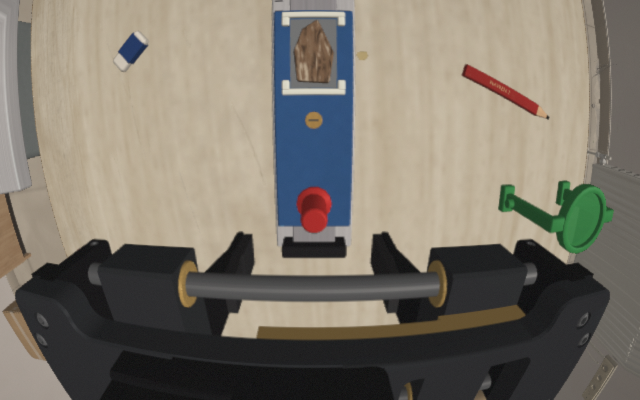

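The blank sits squarely in the nest at (313,50), and the knob at (314,215) is between the fingers. I descend and grip.

>>> move_arm(increments=[{"xyz": [0,0.3,25],"roll": 0,"grip": 80},{"xyz": [0,0,25],"roll": 0,"grip": 80},{"xyz": [0,0,20],"roll": 0,"grip": 60},{"xyz": [0,0,9],"roll": 0,"grip": 40},{"xyz": [0,0,0],"roll": 0,"grip": 10}])

```text
time_s: 12.82
position: [0.5659, -0.1909, 0.0473]
tcp_rot: [[0.07, 0.998, -0.004], [0.998, -0.07, 0.002], [0.002, -0.004, -1.0]]
force: [0.2, -0.4, 0.1]
opening: 0.654
grasp_force: 0.0
```

>>> move_arm(increments=[{"xyz": [0,0,0],"roll": 0,"grip": 5},{"xyz": [0,0,0],"roll": 0,"grip": 5},{"xyz": [0,0,0],"roll": 0,"grip": 5},{"xyz": [0,0,0],"roll": 0,"grip": 5},{"xyz": [0,0,0],"roll": 0,"grip": 5}])

```text
time_s: 13.23
position: [0.5676, -0.1927, 0.05]
tcp_rot: [[0.071, 0.997, 0.002], [0.997, -0.071, -0.001], [-0.001, 0.002, -1.0]]
force: [0.3, -0.2, 1.3]
opening: 0.28
grasp_force: 0.0
```

>>> move_arm(increments=[{"xyz": [0,0,0],"roll": 0,"grip": 5},{"xyz": [0,0,0],"roll": 0,"grip": 5},{"xyz": [0,0,0],"roll": 0,"grip": 5}])

```text
time_s: 13.48
position: [0.5668, -0.1926, 0.0497]
tcp_rot: [[0.071, 0.997, -0.0], [0.997, -0.071, -0.0], [-0.0, -0.0, -1.0]]
force: [-1.3, 0.4, 5.7]
opening: 0.221
grasp_force: 30.0
```

```bash
python3 - <<'E'
from h import *
s=bot.read_state();print(s["position"],s["opening"],s["grasp_force"],s["force"])
for c in("top","scene"):
    im,d=bot.capture(c);X=cloud(c,d);i=im.astype(int)
    k=(i.max(-1)<90)&(abs(X[...,2]-.087)<.012)&(abs(X[...,0]-.585)<.06)&(X[...,1]>.0)&(X[...,1]<.2)
    p=X[k].astype(np.float32)
    if len(p)>10: print(c,len(p),cv2.minEnclosingCircle(p[:,:2]*1000),rect(p))
E
python3 - <<'E'
import numpy as np
from h import *
# w3 ring from near: circle fit on outer hull, top face only
z=np.load("w3.npz");im=z["im"].astype(int);X=z["X"];v,u=np.mgrid[:400,:640]
m=(im.max(-1)<80)&(u>250)&(u<380)&(v<75)&(X[...,2]>.086)&(X[...,2]<.095)
p=X[m][:,:2]*1000;h=cv2.convexHull(p.astype(np.float32))[:,0]
from scipy.optimize import least_squares
r=np.hypot(*(p-[586,85]).T);print(np.percentile(p,[1,99],axis=0))
h=h[h[:,1]<80]
o=least_squares(lambda c:np.hypot(h[:,0]-c[0],h[:,1]-c[1])-35,[586,85],loss="soft_l1");print(o.x,np.abs(o.fun).max(),len(h))
E
```

```text
[ 0.5668388  -0.19255727  0.04971873] 0.2207495204335034 30.000870670191944 [-1.34303073  0.42216013  5.74626425]
top 94 ((576.416259765625, 80.82389831542969), 42.866661071777344) (array([580.1,  80.1]), array([74.2, 64.2]), 35.8)
scene 185 ((581.25244140625, 85.78997802734375), 47.42312240600586) (array([581.1,  84. ]), array([73.5, 67.6]), 128.9)
[[546.17103739  48.43556861]
 [625.15274399 100.94046491]]
[583.97519009  82.93984167] 14.926427434090598 16
```

Knob gripped (19 mm opening). I relieve the z force, then slide about 125 mm, stopping short of the notch (expected at about 149 mm).

>>> move_arm(increments=[{"xyz": [3,0,-1.5],"roll": 0,"grip": 5},{"xyz": [8,0,0],"roll": 0,"grip": 5},{"xyz": [14,0,0],"roll": 0,"grip": 5},{"xyz": [18,0,0],"roll": 0,"grip": 5},{"xyz": [20,0,0],"roll": 0,"grip": 5}])

```text
time_s: 14.0
position: [0.5709, -0.1311, 0.0498]
tcp_rot: [[0.071, 0.997, -0.001], [0.997, -0.071, -0.002], [-0.003, -0.001, -1.0]]
force: [-1.6, -6.6, -4.1]
opening: 0.215
grasp_force: 30.0
```

>>> move_arm(increments=[{"xyz": [20,0,0],"roll": 0,"grip": 5},{"xyz": [18,0,0],"roll": 0,"grip": 5},{"xyz": [12,0,0],"roll": 0,"grip": 5},{"xyz": [7,0,0],"roll": 0,"grip": 5},{"xyz": [3,0,0],"roll": 0,"grip": 5}])

```text
time_s: 14.42
position: [0.5751, -0.0685, 0.0499]
tcp_rot: [[0.07, 0.998, -0.002], [0.998, -0.07, 0.001], [0.001, -0.002, -1.0]]
force: [-1.1, -2.6, -3.6]
opening: 0.218
grasp_force: 30.0
```

>>> move_arm(increments=[{"xyz": [1,0,0],"roll": 0,"grip": 5},{"xyz": [1,0,0],"roll": 0,"grip": 5},{"xyz": [1,0,0],"roll": 0,"grip": 5},{"xyz": [1,0,0],"roll": 0,"grip": 5}])

```text
time_s: 14.75
position: [0.5753, -0.066, 0.0499]
tcp_rot: [[0.072, 0.997, -0.002], [0.997, -0.072, 0.0], [0.0, -0.002, -1.0]]
force: [-1.7, -3.0, -7.7]
opening: 0.218
grasp_force: 30.0
```

Run:
```python
from h import *
s,im,d,X,f=wrist();print(s["position"],s["opening"],s["grasp_force"],s["force"])
i=im.astype(int);v,u=np.mgrid[:400,:640]
m=(i.max(-1)<80)&(v<220)&(abs(X[...,2]-.089)<.005)&(abs(X[...,0]-.585)<.06)&(abs(X[...,1]-.083)<.06)
p=X[m]*1000; print(len(p), rect(p/1000) if len(p) else 0)
w=(i.min(-1)>170)&(abs(X[...,2]-.043)<.004)&(abs(X[...,0]-.585)<.04)&(abs(X[...,1]-.06)<.06);p=X[w]
if len(p): print("lips",len(p),rect(p))
cv2.imwrite("pics/w6.png",im[...,::-1])
```

```text
[ 0.57529339 -0.06600856  0.04991808] 0.21834358533938597 29.99869354767725 [-1.73985638 -2.98206163 -7.73098532]
2205 (array([582.4,  54.4]), array([54.9, 13.6]), 175.4)
lips 916 (array([581.7,  31.3]), array([48.9, 10.8]), 176.5)
```

View pics/w6.png

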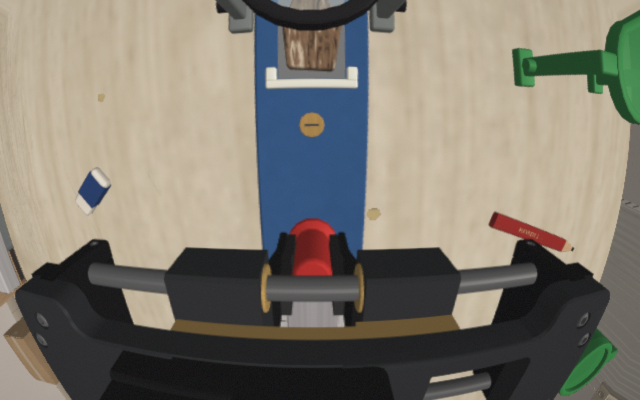

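The ring's near edge is at y≈47.6 mm, so its centre is at about 82.6. The nest is at about 60, leaving about 22 mm. I approach to about 10 mm short, then feel in small steps.

>>> move_arm(increments=[{"xyz": [2.5,0,0.8],"roll": 0,"grip": 5},{"xyz": [2.5,0,0],"roll": 0,"grip": 5},{"xyz": [2.5,0,0],"roll": 0,"grip": 5},{"xyz": [2.5,0,0],"roll": 0,"grip": 5},{"xyz": [1,0,0],"roll": 0,"grip": 5}])

```text
time_s: 15.22
position: [0.5761, -0.0542, 0.0498]
tcp_rot: [[0.071, 0.997, -0.001], [0.997, -0.071, 0.001], [0.0, -0.001, -1.0]]
force: [-3.9, -2.7, -1.3]
opening: 0.223
grasp_force: 30.0
```

>>> move_arm(increments=[{"xyz": [0.5,0,0],"roll": 0,"grip": 5},{"xyz": [0.5,0,0],"roll": 0,"grip": 5},{"xyz": [0,0,0],"roll": 0,"grip": 5}])

```text
time_s: 15.47
position: [0.5762, -0.0532, 0.0498]
tcp_rot: [[0.071, 0.997, -0.001], [0.997, -0.071, 0.001], [0.001, -0.002, -1.0]]
force: [-5.0, 0.1, -0.7]
opening: 0.223
grasp_force: 30.0
```

>>> move_arm(increments=[{"xyz": [0.5,0,0],"roll": 0,"grip": 5},{"xyz": [0.5,0,0],"roll": 0,"grip": 5},{"xyz": [0,0,0],"roll": 0,"grip": 5}])

```text
time_s: 15.72
position: [0.5763, -0.0522, 0.0498]
tcp_rot: [[0.071, 0.997, -0.001], [0.997, -0.071, 0.001], [0.001, -0.002, -1.0]]
force: [-4.1, -0.4, -0.5]
opening: 0.22
grasp_force: 30.0
```

>>> move_arm(increments=[{"xyz": [0.5,0,0],"roll": 0,"grip": 5},{"xyz": [0.5,0,0],"roll": 0,"grip": 5},{"xyz": [0,0,0],"roll": 0,"grip": 5}])

```text
time_s: 15.97
position: [0.5763, -0.0509, 0.0498]
tcp_rot: [[0.071, 0.997, -0.001], [0.997, -0.071, 0.001], [0.001, -0.002, -1.0]]
force: [-4.2, 1.4, 0.5]
opening: 0.22
grasp_force: 30.0
```

>>> move_arm(increments=[{"xyz": [0.5,-0.4,0],"roll": 0,"grip": 5},{"xyz": [0.5,0,0],"roll": 0,"grip": 5},{"xyz": [0,0,0],"roll": 0,"grip": 5}])

```text
time_s: 16.22
position: [0.5764, -0.0502, 0.0498]
tcp_rot: [[0.071, 0.997, -0.001], [0.997, -0.071, 0.001], [0.001, -0.001, -1.0]]
force: [-5.8, 1.5, 1.9]
opening: 0.22
grasp_force: 30.0
```

>>> move_arm(increments=[{"xyz": [0.5,0,0],"roll": 0,"grip": 5},{"xyz": [0.5,0,0],"roll": 0,"grip": 5},{"xyz": [0,0,0],"roll": 0,"grip": 5}])

```text
time_s: 16.47
position: [0.5765, -0.0488, 0.0498]
tcp_rot: [[0.072, 0.997, -0.001], [0.997, -0.072, 0.001], [0.001, -0.001, -1.0]]
force: [-5.0, 3.3, 1.8]
opening: 0.22
grasp_force: 30.0
```

Forward pull is growing, so the notch is near. One step at a time now.

>>> move_arm(increments=[{"xyz": [0.5,0,0],"roll": 0,"grip": 5},{"xyz": [0.5,0,0],"roll": 0,"grip": 5},{"xyz": [0,0,0],"roll": 0,"grip": 5}])

```text
time_s: 16.72
position: [0.5766, -0.0472, 0.0498]
tcp_rot: [[0.072, 0.997, -0.001], [0.997, -0.072, 0.002], [0.002, -0.001, -1.0]]
force: [-3.8, 4.8, 2.3]
opening: 0.221
grasp_force: 30.0
```

>>> move_arm(increments=[{"xyz": [0.5,0,0],"roll": 0,"grip": 5},{"xyz": [0.5,0,0],"roll": 0,"grip": 5},{"xyz": [0,0,0],"roll": 0,"grip": 5}])

```text
time_s: 16.97
position: [0.5767, -0.0458, 0.0497]
tcp_rot: [[0.072, 0.997, -0.001], [0.997, -0.072, 0.003], [0.003, -0.001, -1.0]]
force: [-3.8, 4.9, 1.3]
opening: 0.218
grasp_force: 30.0
```

>>> move_arm(increments=[{"xyz": [0.5,0,0],"roll": 0,"grip": 5},{"xyz": [0,0,0],"roll": 0,"grip": 5},{"xyz": [0,0,0],"roll": 0,"grip": 5}])

```text
time_s: 17.22
position: [0.5767, -0.0456, 0.0498]
tcp_rot: [[0.072, 0.997, -0.001], [0.997, -0.072, 0.002], [0.002, -0.001, -1.0]]
force: [-5.0, 3.9, 1.4]
opening: 0.218
grasp_force: 30.0
```

>>> move_arm(increments=[{"xyz": [0.5,0,0],"roll": 0,"grip": 5},{"xyz": [0,0,0],"roll": 0,"grip": 5},{"xyz": [0,0,0],"roll": 0,"grip": 5}])

```text
time_s: 17.47
position: [0.5767, -0.0455, 0.0498]
tcp_rot: [[0.071, 0.997, -0.001], [0.997, -0.071, 0.002], [0.002, -0.001, -1.0]]
force: [-4.4, 2.2, 1.5]
opening: 0.22
grasp_force: 30.0
```

>>> move_arm(increments=[{"xyz": [0.3,0,0],"roll": 0,"grip": 5},{"xyz": [0,0,0],"roll": 0,"grip": 5},{"xyz": [0,0,0],"roll": 0,"grip": 5}])

```text
time_s: 17.72
position: [0.5767, -0.0454, 0.0498]
tcp_rot: [[0.071, 0.997, -0.001], [0.997, -0.071, 0.001], [0.001, -0.001, -1.0]]
force: [-5.2, 3.2, 1.7]
opening: 0.216
grasp_force: 30.0
```

>>> move_arm(increments=[{"xyz": [0.4,0,0],"roll": 0,"grip": 5},{"xyz": [0.4,0,0],"roll": 0,"grip": 5},{"xyz": [0,0,0],"roll": 0,"grip": 5},{"xyz": [0,0,0],"roll": 0,"grip": 5}])

```text
time_s: 18.05
position: [0.5767, -0.0452, 0.0498]
tcp_rot: [[0.071, 0.997, -0.001], [0.997, -0.071, 0.001], [0.001, -0.001, -1.0]]
force: [-5.2, 0.4, 1.4]
opening: 0.222
grasp_force: 30.0
```

Run:
```python
from h import *
s,im,d,X,f=wrist()
i=im.astype(int);v,u=np.mgrid[:400,:640]
w=(i.min(-1)>170)&(abs(X[...,2]-.043)<.004)&(abs(X[...,0]-.585)<.04)&(abs(X[...,1]-.06)<.06);p=X[w]
if len(p): print("lips",len(p),rect(p))
im2,d2=bot.capture("scene")
F=np.array([bot.capture("top") and bot.read_state()["force"] for _ in range(6)]);print(F.mean(0),F.std(0),bot.read_state()["position"],bot.read_state()["grasp_force"])
cv2.imwrite("pics/w7.png",np.hstack([cv2.resize(im[:260,180:460],(400,371)),cv2.resize(im2[130:310,200:394],(400,371))])[...,::-1])
```

```text
lips 881 (array([583.3,  52. ]), array([49.1, 10.8]), 176.6)
[-5.25974655  0.47969769  1.2707349 ] [0.31310187 0.28527555 0.41508993] [ 0.57670511 -0.04524768  0.04974474] 30.000208360143006
```

View pics/w7.png

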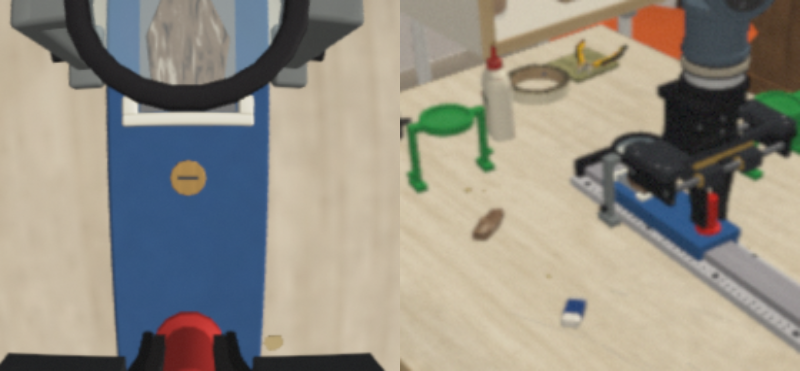

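The ring stands over the blank, and the pull-in followed by a stiff stop shows the ball is seated. The net force along the rail is about 0.5 N, and nothing else was disturbed. Handing in.

```bash
python3 -c "
from rig import bot
print(bot.hand_in())"
```

```text
the job is handed in; nothing more can be done
None
```

The job is handed in: the broad blank lies flat in the blue shuttle's nest under the lens, and by feel the ball is seated in the notch. The gripper still holds the red knob there with almost no push along the rail, and the slim blank, eraser and glue bottle were left alone. No verdict came back from the hand-in.

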